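Present a cartridge carrier over the code reader

ROBOT

A 6-joint arm with a two-finger parallel gripper is mounted at the origin on the work surface. World frame = base frame: x ahead of the robot, y to its left, z up, the work surface at z = 0. Lengths are in m, angles in rad, forces in N, time in s.
With the tool pointing down it reaches from about 0.275 to 0.825 m from the base axis. Payload 4.9 kg.
Tool frame: the origin (TCP) lies midway between the tips of the shut fingers; the grasp point (between the pads) lies 19 mm behind it (bot.grip_depth is the distance from the TCP to the grasp point, in m); z points along the fingers, y is the line along which they close (so a half turn about z gives the same grasp; the last joint's range is limited). The gripper opens to 85 mm and grips with 20 to 120 N. Pads are 22 mm wide; open, the fingers measure 114 mm over their backs; the gripper's body (76 mm by 85 mm) begins 54 mm behind the grasp point. The pads swing forward as they close: fully open they stand 13 mm farther back than shut.
Start: joints at [-1.327, 0.326, -0.193, 1.052, 0, 1.437], TCP at [0.203, -0.511, 0.2] pointing down, gripper open.
Joint ranges: [-2.65, 2.65], [-0.97, 1.79], [-1.3, 1.35], [-1.93, 2.1], [-1.47, 1.37], [-3.14, 3.14]. Speed limits (rad/s): [2.57, 2.57, 3.14, 3.14, 3.14, 3.14].

INTERFACE

Orientations are given as a unit quaternion [w, x, y, z].
In Python, from cell import bot gives the robot as it stands. Calls block until the motion is done:
- bot.move_pose(position, orientation): joint-space move of the TCP to a pose.
- bot.move_linear(position, speed=0.15, rotation=None, until_force=None): straight line of the TCP; rotation=None keeps the orientation; speed is the mean speed in m/s. With until_force (N) it stops when the force on the tool has changed by that much, and returns True; else False.
- bot.goto_joints(angles): joint-space move.
- bot.set_gripper(opening, grasp_force=None): opening from 0.0 (shut) to 1.0 (fully open); grasp_force is the grip in N (None keeps the last); returns when the fingers have stopped.
- bot.wait(seconds).
- bot.solve_ik(position, orientation): joint angles nearest the present ones, or None.
- bot.camera(name): name is "scene" or "top"; returns the picture (384x512x3 uint8, red, green, blue); there is no depth.
- bot.calibration(name): a dict with "mtx" (3x3 intrinsics, pixels), "k1" (the pictures are not rectified: a ray, as slopes to the right and down, at radius r is drawn at 1 + k1 r^2 times it, then the intrinsics apply), "extrinsics" (4x4, takes a point from world to camera coordinates). Camera axes: x right, y down, z forward; pixel columns grow to the right and rows downward; lengths in m; the calibration is good to about 2 mm. A picture is of the moment at which its call begins. calibration takes no time and is no camera call.
A pose or a line that the arm cannot do raises bot.PlanningError and nothing moves.
- bot.close_job(): hands the job in; it is judged then, once.
Trained networks look in the newest picture that a camera, given by its name, has taken for a name from the list of things; names that differ only in an ending like _2 or _b are one class to them, and where a whole thing is asked for, a point or a joint stands for the part that bears it (a point fixed in the world has none). Each returns a list of dicts, best first, with "confidence" (0 to 1); they miss things now and then, are a little off and sometimes report something else, mostly with a low value. They report only what shows in the picture. A call takes as long as a camera call. They do not tell look-alikes from the thing itself.
- bot.search_frame(camera, thing): "bbox" ([left, top, width, height] in pixels, round what is visible of it).
Readings, each from a call of its own:
- bot.read_clock(): time.
- bot.read_joint_positions(): joint angles.
- bot.read_joint_vel(): joint speeds.
- bot.read_joint_efforts(): joint torques, N m.
- bot.read_position(): TCP position.
- bot.read_tool_rot(): TCP orientation.
- bot.read_ft_force(): force on the tool from outside, world axes, zero at the start.
- bot.read_moment(): the same for the moment, N m.
- bot.read_gripper_width(): opening from 0.0 (shut) to 1.0 (fully open).
- bot.read_finger_force(): force on a finger pad.
Only numpy, scipy, OpenCV 4.12 (cv2) and the standard library are available. Lean on these libraries where they do the work, as an engineer would, in place of code of your own. Each camera call takes 0.05 s, during which the arm holds its last target. There are 200 camera calls.

TASK

On the raised dock lies a black cartridge carrier with a square handle post. Keeping it down on the deck all the time, turn it a quarter turn until the end away from the handle points out over the code reader and its long side lies along the fence, with the carrier still mostly on the deck; then slide it out along the fence until that end is level with the pointer on the rule. It would tip over the edge there by itself, so finish holding it: do not let go, keep it flat, pressed to the deck and still, and leave the pointer and everything else on the bench where they are.

Things in the scene. Friction and masses are not known exactly. Their poses are not given: they have to be found in the camera images.
- dock: fixed dock with a flat aluminium deck, 260 mm (its x) by 200 mm (its y), top 60 mm above the bench. Origin: on the bench under the deck's middle. y points outward (robot's left; deck ends at y = 100 mm), x away from the robot to the fence. Code reader: low grey block, 85 x 85 mm, 28 mm tall, on the bench at x = 55, y = 190 mm.
- fence (a point): point on the fence's inner face at deck height, in the middle of the dock's length (dock x = 110 mm, y = 0). The fence is a steel bar along the dock's y axis, 12 mm thick, 10 mm higher than the deck; beyond the outward edge it runs on as a graduated rule to y = 240 mm. Axes as the dock's.
- deck_edge (a point): point on the outward edge of the deck, at deck height, on the line of the carrier's middle when it lies against the fence (35 mm from the fence). Axes as the dock's.
- mark (a point): the mark: the deck-facing side of the pointer, a small steel upright plate, 23 mm tall over the rule. The carrier's end must come to its y (along the dock's y axis), 95 to 120 mm beyond the deck's edge. The pointer rides on the rule, stiffly, and does not reach over the carrier. Axes as the dock's.
- carrier: loose black plate 180 x 70 x 8 mm, 0.28 to 0.44 kg, with three clear strips fixed on it (to 32 mm above the underside, from 6 mm behind to 76 mm ahead of the middle). Origin: middle of the underside; x runs along it from handle end to coded end, z up. Centre of mass about 10 mm from the middle to the coded end. Starts flat on the deck, crosswise, coded end to the robot, handle to the fence.
- handle (a point): point on the axis of the carrier's handle, an upright square aluminium post 20 x 20 mm (sides along the carrier's x and y), 60 mm from the middle towards the tail, its top 53 mm above the underside. This point is 36 mm above the underside (28 mm above the plate's top).
- coded_end (a point): middle of the lower edge of the carrier's coded end, the end away from the handle: 90 mm from the carrier's middle, 150 mm from the handle's axis. Axes as the carrier's.
- reagent1: small white reagent jar, 36 mm across, 62 mm tall, right of the dock; a bystander, origin at its underside
- reagent2: small white reagent jar, as reagent1; a bystander, origin at its underside
- reagent3: small white reagent jar, as reagent1; a bystander, origin at its underside
- wash_bottle: white bottle, 64 mm across, 160 mm tall, right of the dock beyond the jars; a bystander, origin at its underside
- tip_box: black box of pipette tips, 80 x 120 mm, 53 mm tall, behind the fence; a bystander, origin at its underside
- spare_strip: spare clear cartridge strip, 22 x 60 mm, 26 mm tall, on the bench beside the code reader; a bystander, origin at its underside
- marker_pen: grey marker pen, 135 mm long, 16 mm thick, on the bench to the left, beyond the code reader; a bystander, origin at its underside
Things that resemble listed ones, but are neither listed nor needed, are in the scene too. What is shaped like the carrier but orange or turquoise is not meant.

How it is judged:
On the way:
1. the carrier is turned, its long side along the fence, flat on the deck, its coded end pointing outward but still less than 60 mm beyond the deck's edge (angle between the x axis of carrier and the y axis of dock, either way round below 0.05 rad and x of carrier in the frame of dock above 0.069 m and angle between carrier's own z axis and vertical below 0.04 rad and z of carrier in the frame of dock between 0.056 and 0.064 m and y of handle in the frame of dock below 0.02 m and y of coded_end in the frame of deck_edge between -0.07 and 0.06 m), for 0.2 s.
At the end, for the whole second after the job is handed in: still gripped or pressed (fingers on it over 0.5 N) and resting on the dock (over 0.3 N): coded end within 5 mm of the mark along the rule, long side within 6 mm of the fence and parallel within 0.05 rad, level within 0.04 rad, underside within 4 mm of deck height, still (angle between the x axis of carrier and the y axis of dock, either way round below 0.05 rad and x of carrier in the frame of dock above 0.069 m and angle between carrier's own z axis and vertical below 0.04 rad and z of carrier in the frame of dock between 0.056 and 0.064 m and y of coded_end in the frame of mark between -0.005 and 0.005 m and contact force between the fingers and carrier above 0.5 N and contact force between carrier and dock above 0.3 N and linear speed of carrier below 0.02 m/s and angular speed of carrier below 0.1 rad/s); the arm keeps its last pose, push and grip.
It fails at once if the carrier is lifted more than 15 mm off the deck or falls off it (z of carrier in the frame of dock above 0.075 m or z of carrier in the frame of dock below 0.045 m).
It fails at once if the carrier is tipped by more than 0.2 rad (angle between carrier's own z axis and vertical above 0.2 rad).
It fails at once if the pointer is moved by more than 5 mm (distance of mark from where it was at the start of the episode above 0.005 m).
It fails at once if a bystander is moved by more than 30 mm (distance of any of reagent1, reagent2, reagent3, wash_bottle, tip_box, spare_strip, marker_pen from where it was at the start of the episode above 0.03 m).
It also fails if it takes over 45 s, if anything falls off the work surface, if the arm or the gripper's body presses on something with over 40 N, if the wrist force passes 120 N, or if a joint passes its speed limit or range.

## Working session

There is one attempt and no reset: what is moved stays moved. The work goes in short steps, each a Python script; the robot and the scene stay as the last script left them, time stands still between calls to the robot, and variables do not carry over. Pictures are saved under pics/ and viewed, at most 10 in all, crops included, and the job is handed in when it is done.

```bash
mkdir -p pics; cat > h.py <<'E'
import numpy as np, cv2
from cell import bot
def K(n):
    c=bot.calibration(n); return np.array(c["mtx"]),c["k1"],np.array(c["extrinsics"])
def proj(n,P):
    M,k,E=K(n); P=np.atleast_2d(P); c=(E[:3,:3]@P.T).T+E[:3,3]; s=c[:,:2]/c[:,2:]
    s=s*(1+k*(s**2).sum(1,keepdims=True)); return s@M[:2,:2].T+M[:2,2]
def unproj(n,uv,z):
    M,k,E=K(n); d=(np.array(uv,float)-M[:2,2])@np.linalg.inv(M[:2,:2]).T; s=d.copy()
    for _ in range(20): s=d/(1+k*(s**2).sum())
    r=E[:3,:3].T@np.array([s[0],s[1],1]); o=-E[:3,:3].T@E[:3,3]
    return o+r*(z-o[2])/r[2]
E
python3 - <<'E'
from h import *
for n in("top","scene"):
    im=bot.camera(n); cv2.imwrite(f"pics/{n}0.png",im[:,:,::-1])
    M,k,Ex=K(n); print(n,M.tolist(),k,(-Ex[:3,:3].T@Ex[:3,3]).round(3))
    for t in("dock","carrier","handle","mark","reagent1","wash_bottle","tip_box","spare_strip","marker_pen"):
        try: print(t,[(np.round(d["bbox"]).tolist(),round(d["confidence"],2)) for d in bot.search_frame(n,t)[:4]])
        except Exception as e: print(t,e)
E
```

```text
top [[455.2607272277681, 0.0, 256.3032412947129], [0.0, 455.2607272277681, 190.21698416761447], [0.0, 0.0, 1.0]] 0.052601207695661595 [ 0.474 -0.046  1.125]
dock [([200.0, 132.0, 145.0, 133.0], 0.69)]
carrier [([115.0, 93.0, 73.0, 38.0], 0.76), ([256.0, 170.0, 55.0, 82.0], 0.69), ([113.0, 240.0, 40.0, 78.0], 0.59)]
handle [([116.0, 239.0, 34.0, 77.0], 0.81), ([257.0, 168.0, 57.0, 83.0], 0.74), ([111.0, 96.0, 70.0, 38.0], 0.71)]
mark [([393.0, 216.0, 21.0, 11.0], 0.61)]
reagent1 [([390.0, 215.0, 22.0, 14.0], 0.62), ([364.0, 222.0, 23.0, 16.0], 0.57), ([372.0, 194.0, 20.0, 13.0], 0.54)]
wash_bottle [([400.0, 167.0, 45.0, 30.0], 0.63), ([198.0, 132.0, 147.0, 133.0], 0.27)]
tip_box [([282.0, 107.0, 56.0, 41.0], 0.55), ([168.0, 175.0, 10.0, 58.0], 0.16)]
spare_strip [([197.0, 206.0, 27.0, 14.0], 0.65)]
marker_pen [([171.0, 177.0, 7.0, 54.0], 0.73)]
scene [[382.6538264716032, 0.0, 256.3257895200208], [0.0, 382.6538264716032, 185.30216801012313], [0.0, 0.0, 1.0]] 0.03936655876491755 [ 1.092 -0.015  1.025]
dock [([191.0, 134.0, 120.0, 99.0], 0.98), ([328.0, 169.0, 8.0, 43.0], 0.25)]
carrier [([344.0, 118.0, 31.0, 50.0], 0.85), ([220.0, 148.0, 45.0, 50.0], 0.74), ([326.0, 249.0, 68.0, 24.0], 0.73)]
handle [([220.0, 147.0, 48.0, 54.0], 0.82), ([345.0, 119.0, 31.0, 48.0], 0.65), ([328.0, 244.0, 68.0, 32.0], 0.63), ([293.0, 175.0, 22.0, 9.0], 0.32)]
mark [([298.0, 216.0, 8.0, 13.0], 0.63)]
reagent1 [([171.0, 153.0, 11.0, 18.0], 0.77), ([160.0, 172.0, 13.0, 19.0], 0.56), ([150.0, 160.0, 14.0, 16.0], 0.46)]
wash_bottle [([118.0, 165.0, 32.0, 43.0], 0.76)]
tip_box [([192.0, 221.0, 47.0, 38.0], 0.86), ([146.0, 161.0, 14.0, 14.0], 0.27)]
spare_strip [([218.0, 145.0, 49.0, 53.0], 0.65), ([294.0, 176.0, 20.0, 8.0], 0.52), ([158.0, 173.0, 13.0, 22.0], 0.38)]
marker_pen [([332.0, 170.0, 6.0, 42.0], 0.66)]
```

```bash
python3 - <<'E'
import cv2
a=cv2.imread("pics/top0.png")[85:285,155:425]; cv2.imwrite("pics/topc.png",cv2.resize(a,None,fx=2.9,fy=2.9,interpolation=cv2.INTER_CUBIC))
a=cv2.imread("pics/scene0.png")[110:280,180:380]; cv2.imwrite("pics/scc.png",cv2.resize(a,None,fx=3.5,fy=3.5,interpolation=cv2.INTER_CUBIC))
E
```

```text
(no output)
```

View pics/top0.png

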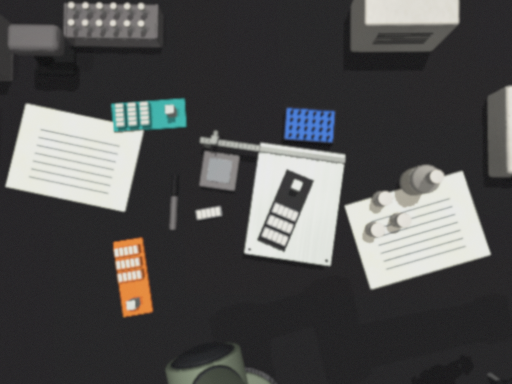

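View pics/topc.png

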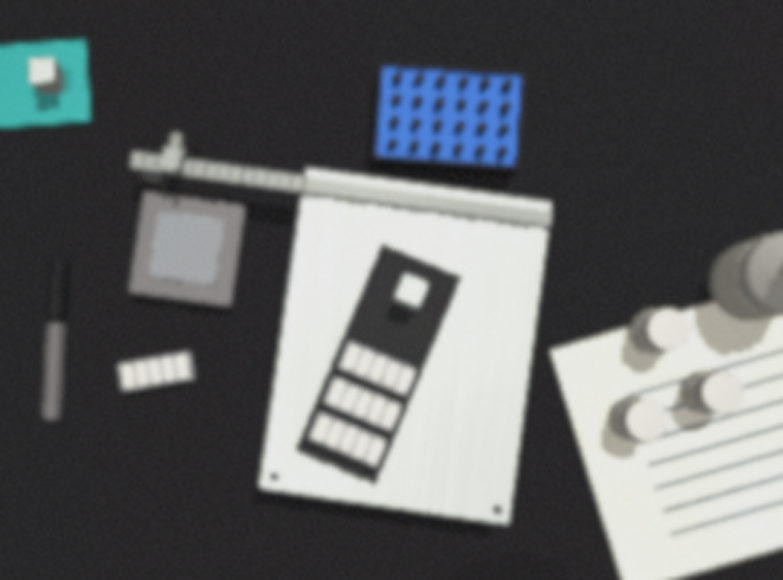

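View pics/scc.png

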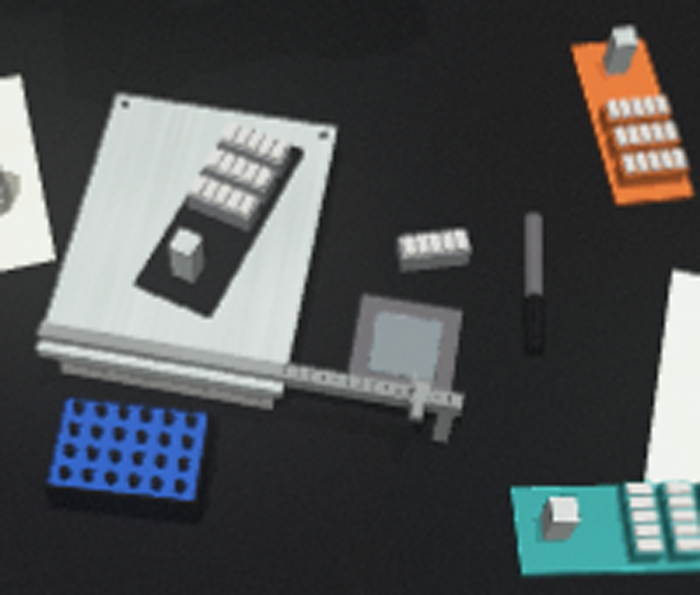

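The choice: the black carrier on the dock is at top px (286,210). The look-alikes are turquoise at (150,113) and orange at (132,277), plus their white-topped posts. The pointer sits on the rule at about (214,138), and the code reader is at (220,171). In the crop the handle is near the fence and the coded end points toward the robot, which fits the description. Next I fit the poses.

```bash
cat > fit.py <<'E'
from h import *
from scipy.optimize import least_squares
T=lambda p:np.array(p)/2.9+[155,85]-.33
S=lambda p:np.array(p)/3.5+[180,110]-.36
def place(q,P):
    c,s=np.cos(q[2]),np.sin(q[2]); P=np.array(P,float)
    return np.c_[q[0]+c*P[:,0]-s*P[:,1],q[1]+s*P[:,0]+c*P[:,1],P[:,2]]
def fit(obs,q0):
    f=lambda q:np.concatenate([(proj(n,place(q,[P]))[0]-uv) for n,P,uv in obs])
    r=least_squares(f,q0,loss="soft_l1"); return r.x,r.fun.reshape(-1,2).round(1)
E
python3 - <<'E'
from fit import *
d=[("top",(-.13,.1,.06),T((259,488))),("top",(-.13,-.1,.06),T((511,524))),("top",(.11,-.1,.06),T((548,228))),("top",(.11,.1,.06),T((300,197))),
("scene",(-.13,-.1,.06),S((115,94))),("scene",(-.13,.1,.06),S((336,127))),("scene",(.11,-.1,.07),S((47,324))),]
D,r=fit(d,[.45,-.1,-.13]); print("dock",D,r.tolist())
c=[("top",(-.09,-.035,.068),T((384,245))),("top",(-.09,.035,.068),T((460,276))),("top",(.09,.035,.068),T((377,482))),("top",(.09,-.035,.068),T((299,451))),
("top",(-.06,0,.113),T((412,289))),("scene",(-.06,0,.113),S((186,239))),("scene",(-.09,.035,.068),S((136,285))),("scene",(-.09,-.035,.068),S((210,317)))]
C,r=fit(c,[.45,-.1,2.7]); print("carrier",C,r.tolist())
print("handle",place(C,[(-.06,0,.096)]), "in dock",place([0,0,-D[2]],[(place(C,[(-.06,0,0)])-[D[0],D[1],0])[0]]))
print("mark proj", proj("top",place(D,[(.116,.195,.07),(.116,.22,.07),(.11,.24,.07)])))
a=cv2.imread("pics/top0.png")[120:160,195:265]; a=cv2.resize(a,None,fx=8,fy=8,interpolation=cv2.INTER_CUBIC)
b=cv2.imread("pics/scene0.png")[205:240,255:325]; b=cv2.resize(b,None,fx=8,fy=8,interpolation=cv2.INTER_CUBIC)
cv2.imwrite("pics/mark.png",np.vstack([a,b]))
E
```

```text
dock [ 0.50805149 -0.11980299 -0.12391127] [[0.2, 0.8], [-0.9, 0.4], [-0.9, -0.0], [-0.0, -0.6], [-0.2, 0.4], [-0.5, 0.2], [-1.5, -0.1]]
carrier [ 0.49370376 -0.0987943   2.76831087] [[-1.4, -0.6], [0.4, -0.1], [0.2, 1.1], [-1.0, 0.3], [-0.4, 0.3], [-0.7, 1.4], [-1.1, 0.1], [-0.3, -0.0]]
handle [[ 0.5495719  -0.12067469  0.096     ]] in dock [[0.0413098  0.00426667 0.        ]]
mark proj [[218.1135817  143.50065328]
 [207.52528718 142.08135414]
 [198.6935911  143.46990547]]
```

View pics/mark.png

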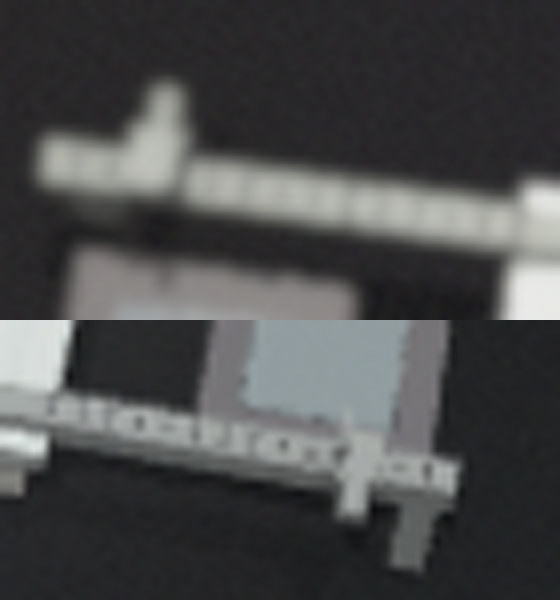

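Top view: the pointer's deck-facing edge at rule height is about px (217.3,143). In the scene view it is about (297,223). That puts the mark near dock y = 0.197. Now I check the IK for both wrist options and grasp.

```bash
cat >> fit.py <<'E'
from scipy.spatial.transform import Rotation as R
D=np.array([ 0.50805149,-0.11980299,-0.12391127])
def quat(a):  # tool down, closing axis at yaw a
    y=np.array([np.cos(a),np.sin(a),0]); z=np.array([0,0,-1.]); x=np.cross(y,z)
    q=R.from_matrix(np.c_[x,y,z]).as_quat(); return [q[3],q[0],q[1],q[2]]
dk=lambda x,y,z:place(D,[(x,y,z)])[0]
def indock(P): return place([0,0,-D[2]],[np.array(P)-[D[0],D[1],0]])[0]
E
python3 - <<'E'
from fit import *
C=[0.49370376,-0.0987943,2.76831087]; h=place(C,[(-.06,0,0)])[0]
for uv,n in(((217.3,143.2),"top"),((297.1,223.5),"scene")): print("mark",indock(unproj(n,uv,.07)))
best=None
for off in(0,-np.pi):
    js=[bot.solve_ik(p,quat(a+off)) for p,a in((h+[0,0,.2],C[2]),(h+[0,0,.077],C[2]),(dk(.04,-.02,.077),np.pi/2+D[2]),(dk(.075,.045,.077),np.pi/2+D[2]))]
    print(off,[None if j is None else np.round(j,2).tolist() for j in js])
E
```

```text
mark [0.11644675 0.1969835  0.07      ]
mark [0.12209986 0.2004515  0.07      ]
0 [[-0.35, 0.35, -0.16, 1.06, 0.0, -1.54], [-0.35, 0.46, -0.33, 0.78, 0.0, -1.54], [-0.39, 0.46, -0.33, 0.78, 0.0, -0.27], [-0.27, 0.51, -0.24, 0.82, 0.0, -0.14]]
-3.141592653589793 [[-0.35, 0.35, -0.16, 1.06, 0.0, 1.6], [-0.35, 0.46, -0.33, 0.78, 0.0, 1.6], [-0.39, 0.46, -0.33, 0.78, 0.0, 2.88], [-0.27, 0.51, -0.24, 0.82, 0.0, 3.0]]
```

```bash
python3 - <<'E'
from fit import *
C=[0.49370376,-0.0987943,2.76831087]; h=place(C,[(-.06,0,0)])[0]
bot.set_gripper(.58,grasp_force=60)
bot.move_pose(h+[0,0,.2],quat(C[2]))
print(bot.move_linear(h+[0,0,.077],speed=.08,until_force=6), bot.read_position(), bot.read_ft_force())
bot.set_gripper(0.0,grasp_force=60)
print(bot.read_gripper_width(),bot.read_finger_force(),bot.read_ft_force(),bot.read_clock())
cv2.imwrite("pics/g.png",cv2.resize(bot.camera("scene")[110:260,170:350,::-1],None,fx=4,fy=4,interpolation=cv2.INTER_CUBIC))
E
```

```text
False [ 0.54998076 -0.12082191  0.07750808] [-0.11737432 -0.03695389  0.10271397]
0.2058212468657397 58.670876026153564 [-1.26486282  1.33792143  5.12505985] 6.05
```

View pics/g.png

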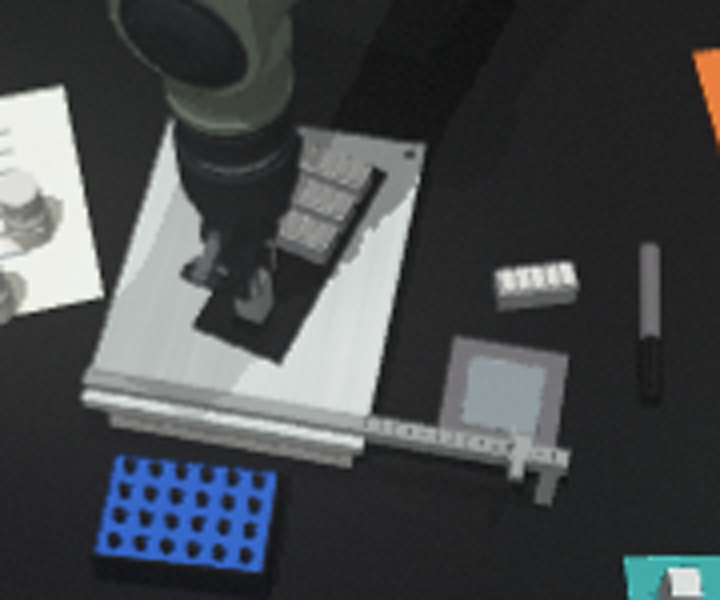

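The post is gripped: scene crop (235,285), fingers along the carrier's length, carrier flat. Next I turn it while drifting inward, then bring it up to the fence.

```bash
python3 - <<'E'
from fit import *
p0=bot.read_position(); d0=indock(p0); d1=np.array([.042,-.025,p0[2]]); a0=2.76831087; a1=np.pi/2+D[2]
N=6
for i in range(1,N+1):
    t=i/N; d=d0+(d1-d0)*t; d[2]=.0772
    bot.move_linear(dk(*d),speed=.006,rotation=quat(a0+(a1-a0)*t))
print(bot.read_ft_force(),bot.read_clock())
print(bot.move_linear(dk(.066,-.025,.0770),speed=.03,until_force=12),bot.read_ft_force())
print(bot.move_linear(dk(.082,-.025,.0770),speed=.01,until_force=8),bot.read_ft_force(),indock(bot.read_position()),bot.read_moment())
bot.wait(.3)
print(bot.read_ft_force(),bot.read_clock(),bot.read_gripper_width())
im=bot.camera("top");cv2.imwrite("pics/t2f.png",im[:,:,::-1])
cv2.imwrite("pics/t2.png",cv2.resize(im[115:275,190:360,::-1],None,fx=3.7,fy=3.7,interpolation=cv2.INTER_CUBIC))
E
```

```text
[-1.45423025  0.96738786  6.37645177] 11.9
False [-4.60147083  1.87690123  9.81192292]
True [-0.4625397   0.31065773  4.8189444 ] [ 0.07571977 -0.02447753  0.07757237] [0.01498406 0.21043228 0.0881545 ]
[-1.08552606  1.21289249  4.88450757] 14.3083 0.19668488959475183
```

View pics/t2.png

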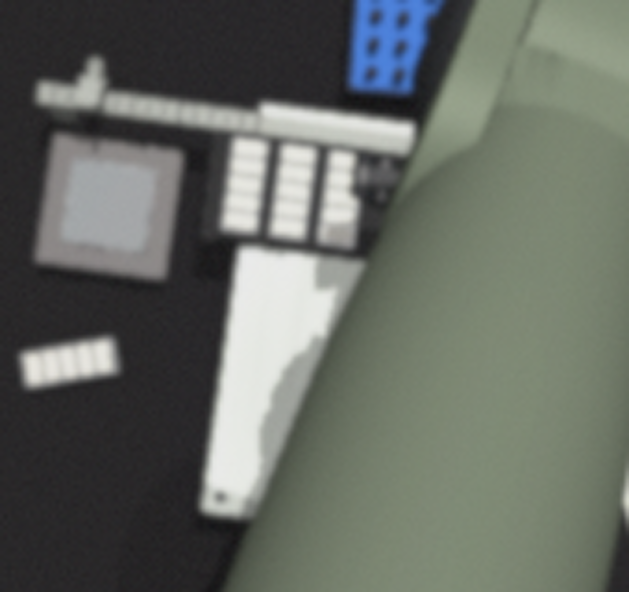

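```bash
cat >> fit.py <<'E'
def nearedge(c0,c1,r0=178,r1=190):
    im=bot.camera("top").astype(float).mean(2); im=cv2.GaussianBlur(im,(0,0),.7); pts=[]
    for u in range(c0,c1):
        col=im[r0:r1,u]; i=int(np.argmax(np.diff(col))); lo,hi=col[:i+1].min(),col[i:].max(); m=(lo+hi)/2
        j=np.where((col[:-1]<m)&(col[1:]>=m))[0]
        if len(j): j=j[-1]; pts.append((u,r0+j+(m-col[j])/(col[j+1]-col[j])))
    W=np.array([indock(unproj("top",p,.064)) for p in pts]); s,b=np.polyfit(W[:,1],W[:,0],1)
    r=W[:,0]-s*W[:,1]-b; k=abs(r)<.0012; s,b=np.polyfit(W[k,1],W[k,0],1)
    return s,s*.05+b,k.sum(),len(k)
E
python3 - <<'E'
from fit import *
print(nearedge(254,277))
p=indock(bot.read_position())
for x in(.077,.078):
    bot.move_linear(dk(x,p[1],.077),speed=.01); print(bot.read_ft_force(),bot.read_moment(),indock(bot.read_position()))
bot.wait(.2); print(nearedge(254,277),bot.read_clock())
E
```

```text
(np.float64(-0.025925988355952993), np.float64(0.041285702799116634), np.int64(22), 23)
[-5.8833257   1.11976176 11.28447542] [0.21417047 1.22624783 0.09980852] [ 0.07567439 -0.02449339  0.07750624]
[-7.69059049  2.4132285  12.4622807 ] [0.20289584 1.75199349 0.11497874] [ 0.07568084 -0.024492    0.07752381]
(np.float64(-0.025858763838442763), np.float64(0.041278265390609845), np.int64(22), 23) 15.2167
```

```bash
python3 - <<'E'
from fit import *
im=cv2.GaussianBlur(cv2.imread("pics/top0.png").astype(float).mean(2),(0,0),.7)
def line(us,f,w,z,flip,axis):
    W=[]
    for u in us:
        c=int(round(f(u))); r=np.arange(c-w,c+w+1); col=im[r,u] if axis==0 else im[u,r]
        if flip: col=-col
        m=(col.min()+col.max())/2; j=np.where((col[:-1]<m)&(col[1:]>=m))[0]
        if len(j): j=j[0]; v=r[0]+j+(m-col[j])/(col[j+1]-col[j]); W.append(indock(unproj("top",(u,v) if axis==0 else (v,u),z)))
    W=np.array(W); a,b=(1,0) if axis==0 else (0,1)
    s,k=np.polyfit(W[:,a],W[:,b],1); r=W[:,b]-s*W[:,a]-k; ok=abs(r)<.0015; s,k=np.polyfit(W[ok,a],W[ok,b],1); return round(s,4),round(k,4),ok.sum(),len(ok)
T2=lambda x,y:(x/2.9+155-.33,y/2.9+85-.33)
def lin(p,q,ax):
    p,q=T2(*p),T2(*q); i=ax; return lambda u:p[1-i]+(q[1-i]-p[1-i])*(u-p[i])/(q[i]-p[i])
print("fence outer z.07",line(range(264,342),lin((305,168),(553,200),0),5,.07,False,0))
print("near edge z.06",line(range(250,325),lin((259,488),(511,524),0),5,.06,True,0))
print("left edge",line(range(165,245),lin((300,197),(259,488),1),5,.06,False,1))
print("right edge",line(range(170,255),lin((548,228),(511,524),1),5,.06,True,1))
print("rule inner z.07 (bright->dark)",line(range(222,255),lin((185,178),(300,193),0),5,.07,True,0))
E
```

```text
fence outer z.07 (np.float64(0.0085), np.float64(0.132), np.int64(78), 78)
near edge z.06 (np.float64(0.0071), np.float64(-0.1295), np.int64(75), 75)
left edge (np.float64(-0.0081), np.float64(0.1007), np.int64(80), 80)
right edge (np.float64(-0.0093), np.float64(-0.1017), np.int64(85), 85)
rule inner z.07 (bright->dark) (np.float64(0.0104), np.float64(0.1099), np.int64(33), 33)
```

```bash
sed -i 's/-0.12391127\])/-0.1321])/' fit.py; python3 - <<'E'
from fit import *
a=np.pi/2-0.12391127-.034; p=indock(bot.read_position()); print(p)
bot.move_linear(dk(p[0]-.002,p[1],.077),speed=.01)
bot.move_linear(dk(p[0]-.0025,p[1],.077),speed=.001,rotation=quat(a))
bot.move_linear(dk(p[0]+.0015,p[1],.077),speed=.01); bot.wait(.3)
print(bot.read_ft_force(),bot.read_moment(),indock(bot.read_position()),nearedge(254,277),bot.read_clock())
E
```

```text
[ 0.0758641  -0.02384405  0.07752509]
[-8.34013607  1.66680563 16.14370337] [0.22382675 1.85734612 0.36332647] [ 0.07400872 -0.02389651  0.07747913] (np.float64(-0.01018577865683433), np.float64(0.04027730305003353), np.int64(22), 23) 17.0167
```

```bash
python3 - <<'E'
from fit import *
for uv,n in(((217.3,143.2),"top"),((297.1,223.5),"scene")): print("mark",indock(unproj(n,uv,.07)))
p=indock(bot.read_position())
bot.move_linear(dk(.0755,p[1],.077),speed=.01)
bot.move_linear(dk(.0755,.038,.077),speed=.03); bot.wait(.3)
print(bot.read_ft_force(),bot.read_moment(),indock(bot.read_position()),bot.read_clock())
print(nearedge(240,262,174,188))
im=bot.camera("top");cv2.imwrite("pics/t3f.png",im[:,:,::-1]); s=bot.camera("scene"); cv2.imwrite("pics/s3f.png",s[:,:,::-1])
a=cv2.resize(im[125:190,195:295,::-1],None,fx=7,fy=7,interpolation=cv2.INTER_CUBIC)
a=cv2.convertScaleAbs(a,alpha=1.6,beta=10); a=cv2.resize(a,(600,390))
b=cv2.resize(s[160:240,255:325,::-1],None,fx=2.6,fy=2.6,interpolation=cv2.INTER_CUBIC); b=cv2.copyMakeBorder(cv2.convertScaleAbs(b,alpha=1.6,beta=10),0,390-b.shape[0],0,0,cv2.BORDER_CONSTANT)
cv2.imwrite("pics/t3.png",np.hstack([a,b]))
E
```

```text
mark [0.11482981 0.19793044 0.07      ]
mark [0.12045435 0.20144461 0.07      ]
[-3.31626676 -7.50849843 10.17534951] [-1.58277856  0.89672562  0.43508895] [0.07444822 0.03469492 0.07754793] 19.8667
(np.float64(-0.4326268369294246), np.float64(0.063875920970353), np.int64(6), 22)
```

View pics/t3.png

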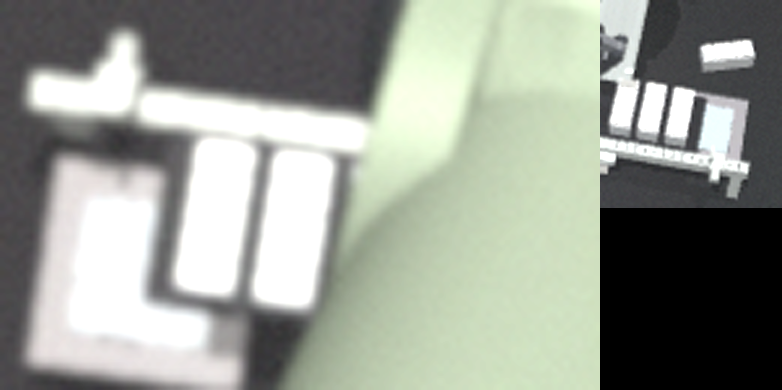

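```bash
python3 - <<'E'
from fit import *
im=cv2.imread("pics/t3f.png").astype(float).mean(2)
print("rows 130-145, cols 206-226"); print(im[129:148,206:227].round().astype(int))
s=cv2.imread("pics/s3f.png").astype(float).mean(2); print("scene rows 212-232 cols 288-310"); print(s[212:232,286:310].round().astype(int))
g=cv2.GaussianBlur(im,(0,0),.6); P=[]
for v in range(156,173):
    row=-g[v,214:228]; i=np.argmax(np.diff(row)); m=(row[:i+1].min()+row[i:].max())/2; j=np.where((row[:-1]<m)&(row[1:]>=m))[0][0]
    P.append(indock(unproj("top",(214+j+(m-row[j])/(row[j+1]-row[j]),v),.068)))
print(np.round(P,4)[:,:2].tolist())
for y in(.190,.195,.2):
  print(y,proj("top",[dk(.11,y,.07),dk(.122,y,.07),dk(.116,y,.093)]).round(1).tolist(),proj("scene",[dk(.11,y,.07),dk(.122,y,.07),dk(.116,y,.093)]).round(1).tolist())
E
```

```text
rows 130-145, cols 206-226
[[ 39  40  41  40  39  43  44  46  57  62  59  51  44  38  41  41  40  41
   40  41  42]
 [ 40  40  39  41  39  42  47  65  83  96  94  74  53  42  40  40  39  39
   39  40  42]
 [ 39  41  40  38  38  42  54  84 115 132 127 101  69  44  40  39  39  40
   40  41  41]
 [ 43  43  40  42  41  42  63 100 136 153 145 117  77  47  40  40  41  40
   42  39  39]
 [ 40  39  39  41  40  48  70 109 145 160 150 120  79  49  39  41  39  42
   40  41  40]
 [ 42  42  39  42  49  66  90 122 154 166 150 118  79  49  40  38  40  42
   41  40  38]
 [ 42  43  42  46  65  97 125 147 166 168 151 121  87  56  44  38  38  38
   40  40  42]
 [ 60  52  52  56  84 123 155 171 178 176 159 135 102  66  45  39  38  38
   40  41  41]
 [ 96  90  85  87 107 142 172 184 186 182 170 146 112  72  46  37  40  37
   38  41  39]
 [139 133 129 129 140 161 181 188 187 184 172 144 106  73  59  53  48  45
   45  44  44]
 [167 165 159 158 167 178 186 188 188 183 168 137 109  98  92  87  82  80
   74  70  64]
 [175 172 166 165 175 185 188 189 188 183 165 135 123 132 136 132 129 127
  123 113 104]
 [174
[... 2583 characters left out ...]
  32  31  32  32  34  37  35  35  36  25  25  24  29  35  40
   74  95  96  94  89  45]]
[[0.0867, 0.1844], [0.0843, 0.1845], [0.0819, 0.1847], [0.0795, 0.1846], [0.0772, 0.1844], [0.0748, 0.1844], [0.0724, 0.1844], [0.07, 0.1846], [0.0676, 0.1847], [0.0652, 0.1847], [0.0629, 0.1847], [0.0605, 0.1847], [0.0581, 0.1847], [0.0558, 0.1848], [0.0534, 0.1849], [0.051, 0.185], [0.0486, 0.1849]]
0.19 [[220.4, 145.7], [221.1, 140.7], [219.8, 141.5]] [[293.5, 219.3], [292.8, 223.3], [293.8, 217.7]]
0.195 [[218.2, 145.4], [219.0, 140.4], [217.6, 141.2]] [[295.3, 219.7], [294.7, 223.6], [295.7, 218.0]]
0.2 [[216.1, 145.1], [216.9, 140.1], [215.5, 140.9]] [[297.1, 220.0], [296.5, 223.9], [297.5, 218.3]]
```

```bash
python3 - <<'E'
from fit import *
print("end in scene",[indock(unproj("scene",uv,.068)).round(4).tolist() for uv in((292.65,213),(292.5,214),(292.45,215))])
p=indock(bot.read_position()); 
bot.move_linear(dk(.0755,.038+(.1987-.150-p[1]),.077),speed=.02); bot.wait(.4)
p=indock(bot.read_position()); print(p,p[1]+.15,bot.read_ft_force(),bot.read_finger_force(),bot.read_clock())
im=bot.camera("top");s=bot.camera("scene")
a=cv2.resize(im[128:178,196:256,::-1],None,fx=7,fy=7,interpolation=cv2.INTER_CUBIC)
b=cv2.resize(s[195:235,265:315,::-1],(437,350),interpolation=cv2.INTER_CUBIC)
cv2.imwrite("pics/t4.png",cv2.convertScaleAbs(np.hstack([a[:350,:360],b]),alpha=1.4,beta=10))
g=cv2.GaussianBlur(im.astype(float).mean(2),(0,0),.6); P=[]
for v in range(154,172):
    row=-g[v,209:221]; i=np.argmax(np.diff(row)); m=(row[:i+1].min()+row[i:].max())/2; j=np.where((row[:-1]<m)&(row[1:]>=m))[0]
    if len(j): j=j[0]; P.append(indock(unproj("top",(209+j+(m-row[j])/(row[j+1]-row[j]),v),.068)))
print(np.round(P,4)[:,:2].tolist())
E
```

```text
end in scene [[0.0903, 0.185, 0.068], [0.0934, 0.1851, 0.068], [0.0965, 0.1854, 0.068]]
[0.07447035 0.04881647 0.07763996] 0.1988164725708463 [-3.4317842  -6.09579038 11.46803177] 59.44751679897308 21.2667
[[0.0891, 0.2005], [0.0868, 0.1997], [0.0845, 0.1991], [0.0822, 0.1987], [0.0799, 0.1985], [0.0775, 0.1984], [0.0752, 0.1983], [0.0728, 0.1983], [0.0704, 0.1984], [0.068, 0.1985], [0.0656, 0.1985], [0.0633, 0.1986], [0.0609, 0.1986], [0.0585, 0.1985], [0.0561, 0.1987], [0.0538, 0.1987], [0.0514, 0.1988], [0.049, 0.1988]]
```

View pics/t4.png

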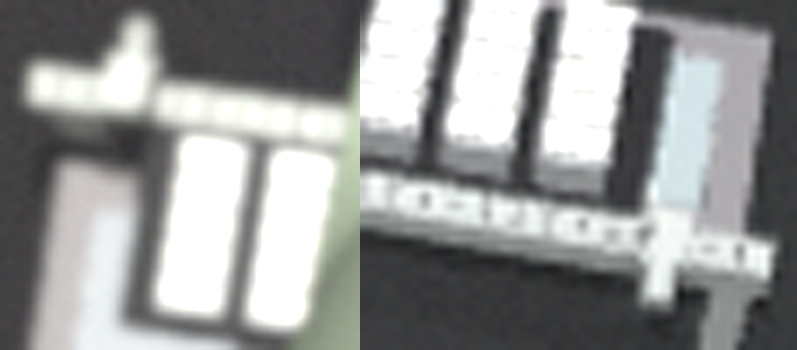

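Both views show the coded end level with the pointer: top crop about (150,100), scene crop (648,205). The long side lies along the fence. One last check of tilt and stillness before handing in.

```bash
python3 - <<'E'
from fit import *
q=bot.read_tool_rot(); z=R.from_quat([q[1],q[2],q[3],q[0]]).apply([0,0,1]); print(z, bot.read_ft_force(), np.abs(bot.read_joint_vel()).max(),bot.read_clock())
if np.hypot(z[0],z[1])<.015: print(bot.close_job())
E
```

```text
[-0.0028591  -0.00634252 -0.9999758 ] [-4.29175814 -6.8571283  10.90218267] 0.0018602442350421696 21.3667
the job is handed in; nothing more can be done
None
```

The job is handed in at 21.4 s; I saw no verdict. The carrier was turned and slid along the fence, and is still gripped and pressed to the deck, tool tilt under 0.01 rad. Its coded end measured about 198.5 mm along the dock's y axis, against about 198–199 mm for the pointer.

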